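Clamp a vial in the sample analyser and set its scan dial

TASK

Get the analyser ready to scan: push its sample carriage fully home, then press the sprung clamp lever down until it catches and stays down by itself, and then turn the control unit's dial to the third click clockwise from its anticlockwise end stop (count from the stop, the long mark; it may already stand one click on). Leave the other things on the bench where they are.

Things in the scene. Friction and masses are not known exactly. Their poses are not given: they have to be found in the camera images.
- analyser: portable sample analyser, fixed to the bench: black rugged case 300 (x) x 180 (y) x 70 mm high with a white deck; origin under its centre, on the bench; its own -x is the front, towards the robot, +x the rear. It may stand on the robot's left or right, turned by up to 20 degrees. The carriage and the clamp lever lie along its centre line (own y = 0).
- carriage (a joint): sample carriage, an aluminium tray with a vial lying in it, sliding along the analyser's own +x on the deck between two rails; value in m: 0 fully out (towards the robot), 0.055 fully home against its stop under the clamp. Starts 0 to 18 mm along. Slides stiffly (about 2 N) and stays where it is left.
- tab_top (a point): centre of the top edge of the carriage's upright push tab at its front end: an aluminium plate 10 mm thick (along the slide), 36 mm wide, reaching down 34 mm from this point almost to the deck (its top is 105 mm above the bench). Moves with the carriage. Push its front face towards the rear, or pinch it. Nothing stands above or in front of it; 25 mm behind it the carriage lies low, no higher than 31 mm over the deck.
- clamp (a joint): sprung clamp lever over the carriage, hinged at the rear, its free end towards the robot; value in rad: 0 raised (it rests there, 0.5 rad above level, by its spring), 0.5 fully down and level. Going down it needs 1 to 3 N at the pad against the spring, then about 8 N (more if pressed fast) to pass a detent that is met at about 0.2; past about 0.4 it snaps down and, when let go, is held at about 0.475 by itself. If let go before that it springs up again.
- clamp_pad (a point): centre of the upper face of the black press pad at the lever's free end: 36 mm along the lever, 44 mm wide. It is 132 mm from the hinge axis along the lever and 9 mm above the line of the lever. Moves with the lever: 192 mm above the bench when raised, about 132 mm when latched.
- clamp_hinge (a point): middle of the lever's hinge axis (level, along the analyser's y), 120 mm above the bench, 90 mm behind the analyser's centre
- control_unit: control unit, fixed to the bench: grey box 130 x 130 x 55 mm high with one dial in the middle of its top; origin under its centre. It may stand on the robot's left or right, turned by up to 30 degrees, always on the other side from the analyser.
- dial (a joint): click-stop dial; value in rad, growing clockwise seen from above: 0 at its anticlockwise end stop, one click every 0.419 rad (24 degrees), six clicks to the other end stop at 2.51. It starts at the end stop or one click from it and rests only in click positions; about 0.1 N m to turn. Seven raised marks stand round it, one for each position: a long one for the end stop, then six short ones clockwise.
- dial_grip (a point): on the dial's axis, half-way up its grip bar, 79 mm above the bench. The aluminium grip bar is 50 mm long along this point's x axis, 14 mm wide along its y, 30 mm high (64 to 94 mm above the bench), on a black round skirt 62 mm across whose top is 64 mm above the bench; its pointed end (reaching 32 mm from the axis) with a black line on top points along this point's -x, which at 0 is the control unit's own -x. Turns with the dial.
- vial_a_mid (a point): loose glass sample vial with orange contents and brass cap, standing, 24 mm across, 58 mm tall; the point is its centre, half-way up. Leave it alone.
- vial_b_mid (a point): the same kind of vial with green contents; the point is its centre, half-way up. Leave it alone.
- vial_c_mid (a point): the same kind of vial with blue contents; the point is its centre, half-way up. Leave it alone.
- dish_mid (a point): loose covered round dish, 74 mm across, 16 mm high; the point is its centre. Leave it alone.
- reagent_mid (a point): loose amber jar, 64 mm across, 130 mm tall; the point is its centre, half-way up. Leave it alone.
- wash_bottle_mid (a point): loose white bottle, 66 mm across, 170 mm tall; the point is its centre, half-way up. Leave it alone.
- glove_box_mid (a point): loose cardboard box, 230 x 120 x 75 mm high; the point is its centre, half-way up. Leave it alone.
Not all that is in view belongs to the job. There is more than one size of the control_unit; the one meant has the size given above.

How it is judged:
By the outcome, as a careful person would: the job done as asked, in the order asked, and still so for the second after the job is handed in, with the robot touching nothing.
It also fails if it takes over 58 s, if anything falls off the work surface, if the arm or the gripper's body presses on something with over 40 N, if the wrist force passes 120 N, or if a joint passes its speed limit or range.

ROBOT

A 6-joint arm with a two-finger parallel gripper is mounted at the origin on the work surface. World frame = base frame: x ahead of the robot, y to its left, z up, the work surface at z = 0. Lengths are in m, angles in rad, forces in N, time in s.
With the tool pointing down it reaches from about 0.3 to 0.75 m from the base axis. Payload 8.5 kg.
Tool frame: the origin (TCP) lies on the centre line of the jaws, within the pads' length; the fingertips stand 19 mm ahead of it and the grasp point (between the pads) is the TCP; z points along the fingers, y is the line along which they close (so a half turn about z gives the same grasp; the last joint's range is limited). The gripper opens to 85 mm and grips with 20 to 120 N. Pads are 22 mm wide; open, the fingers measure 114 mm over their backs; the gripper's body (76 mm by 85 mm) begins 54 mm behind the grasp point. The pads swing forward as they close: fully open they stand 13 mm farther back than shut.
Start: joints at [0.946, 0.381, 1.297, -0, 1.464, -0.215], TCP at [0.219, 0.504, 0.25] pointing down, gripper open.
Joint ranges: [-3.11, 3.11], [-0.89, 2.33], [0.22, 2.48], [-1.42, 4.56], [0.17, 2.85], [-2.88, 2.88]. Speed limits (rad/s): [2.39, 2.39, 3.14, 3.14, 3.14, 3.14].

INTERFACE

Orientations are given as a 3x3 rotation matrix whose columns are the frame's x, y, z axes.
In Python, from bench import arm gives the robot as it stands. The module is installed in compiled form; this text tells all that it offers.
- The arm moves only by the tool step_arm, never from a script. Its argument "plan" is a list that holds one entry, the list of rows, each a list of 5 numbers: the shift along the tool's x, y, z in mm, then the turn about the tool's z in rad, then the finger opening in mm, from 0 to 85.4. A call has 1 to 10 rows; each row is the pose to reach, as a shift and turn from the pose commanded when the call began, along the tool's axes at that moment; what a row does not reach only later rows make up. A row lasts 1/8 s, in which the tool goes at most 62.5 mm and 10.7 degrees, less where a joint would pass 70% of its speed; a pose out of reach is approached as far as the arm can. A call with a gripper value outside its range is refused whole. The fingers move at their own pace and stop on an object; the grip force is fixed at half the most. Time passes only in rows, so rows that repeat a pose let the fingers close. It gives the time, the measured TCP pose, the force, the opening and the grip force at its end, in the units of the state.
- arm.observe(): the state, without advancing time (a new reading comes with each control period).
- arm.read_camera(name): name is "scene" or "side" or "wrist"; returns a dict with "image" (480x640x3 uint8, red, green, blue), "camera_matrix" (3x3 intrinsics, pixels), "extrinsics" (4x4, takes a point from camera to world coordinates). Camera axes: x right, y up, looking along -z (the intrinsics and any distortion apply to the point x, -y, -z); pixel columns grow to the right and rows downward; lengths in m; the calibration is good to about 2 mm. A picture is of the moment at which its call begins. There is no depth.
- arm.sign_off(): hands the job in; it is judged then, once.
The state is a dict: "time": time; "joint_positions": joint angles; "joint_velocities": joint speeds; "joint_torque": joint torques, N m; "position": TCP position; "tool_rot": TCP orientation; "force": force on the tool from outside, world axes, zero at the start; "moment": the same for the moment, N m; "finger_gap": opening from 0.0 (shut) to 1.0 (fully open); "finger_force": force on a finger pad.
Only numpy, scipy, OpenCV 4.12 (cv2) and the standard library are available. Lean on these libraries where they do the work, as an engineer would, in place of code of your own. Each camera call takes 0.05 s, during which the arm holds its last target. There are 200 camera calls.

## Working session

There is one attempt and no reset: what is moved stays moved. The work goes in short steps, Python scripts to look and compute and a tool call to move; the robot and the scene stay as the last step left them, time stands still between calls to the robot, and variables do not carry over. Pictures are saved under pics/ and viewed, at most 10 in all, crops included, and the job is handed in when it is done.

Besides the shell and the picture viewer there is one more tool, called after "Call:" as name(argument=value, ...) on one line, values as JSON. step_arm: Moves the arm, as the interface text tells. Its arguments: {"type":"object","properties":{"plan":{"type":"array"}},"required":["plan"]}

```bash
mkdir -p pics; cat > h.py <<'E'
import numpy as np, cv2
from bench import arm
def snap(n,f=None):
    c=arm.read_camera(n)
    if f: cv2.imwrite('pics/'+f,c['image'][:,:,::-1])
    return c
def ray(c,u,v):
    K=np.array(c['camera_matrix']);E=np.array(c['extrinsics'])
    d=np.linalg.solve(K,[u,v,1.]);d=E[:3,:3]@(d*[1,-1,-1]);return E[:3,3],d
def onz(c,u,v,z):
    o,d=ray(c,u,v);return o+d*(z-o[2])/d[2]
def proj(c,p):
    K=np.array(c['camera_matrix']);E=np.array(c['extrinsics'])
    q=E[:3,:3].T@(np.array(p)-E[:3,3]);q=K@(q*[1,-1,-1]);return q[:2]/q[2]
E
python3 - <<'E'
from h import *
for n in('scene','side'):
    c=snap(n,n+'0.png');print(n,c.keys(),np.round(c['extrinsics'],3).tolist(),np.round(c['camera_matrix'],1).tolist())
s=arm.observe();print(s['time'],s['position'],np.round(s['tool_rot'],3),s['force'])
E
```

```text
scene dict_keys(['image', 'camera_matrix', 'extrinsics']) [[0.333, -0.604, 0.724, 1.431], [0.943, 0.204, -0.264, -0.311], [0.011, 0.771, 0.637, 0.907], [0.0, 0.0, 0.0, 1.0]] [[509.9, 0.0, 319.1], [0.0, 509.9, 232.9], [0.0, 0.0, 1.0]]
side dict_keys(['image', 'camera_matrix', 'extrinsics']) [[-0.906, 0.237, -0.35, 0.002], [-0.423, -0.514, 0.746, 1.21], [-0.003, 0.824, 0.566, 1.041], [0.0, 0.0, 0.0, 1.0]] [[550.4, 0.0, 326.9], [0.0, 550.4, 232.9], [0.0, 0.0, 1.0]]
0.1 [0.21899701 0.50426623 0.24976443] [[-0.917  0.398 -0.001]
 [ 0.398  0.917 -0.001]
 [ 0.    -0.001 -1.   ]] [-0.12001208 -0.28261095 -1.00539485]
```

View pics/scene0.png

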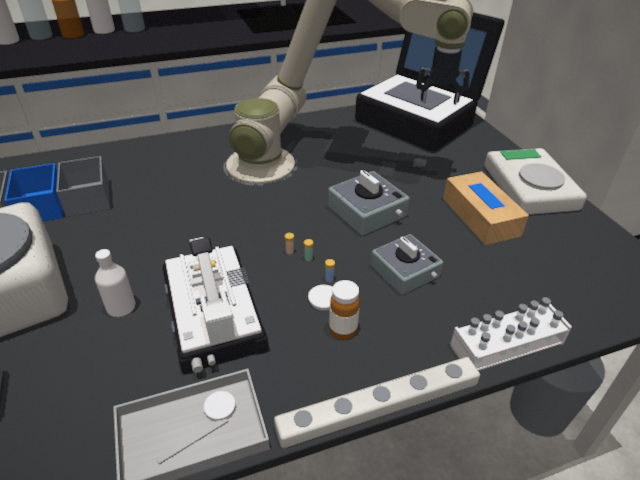

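View pics/side0.png

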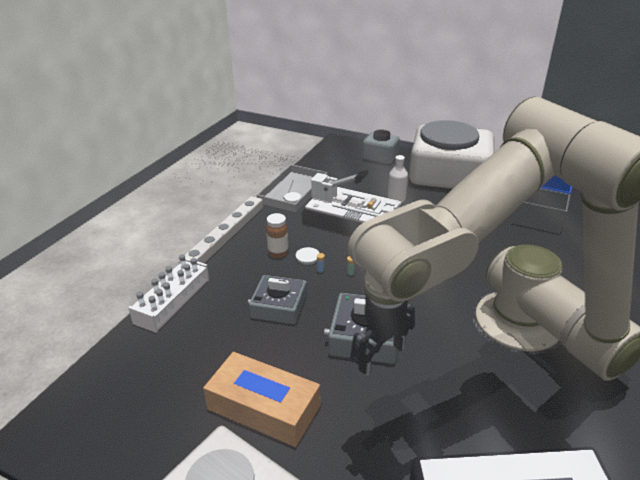

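Scene view: the analyser is at about (210,300). There are two control-unit candidates, A at (369,200) and B at (407,262). The vials are at (290,243), (308,250) and (330,270), the dish at (322,297) and the jar at (344,310). The side view shows the same, with the arm partly hiding unit A. I'll enlarge and measure.

```bash
python3 - <<'E'
from h import *
c=snap('scene');im=c['image'][:,:,::-1]
cv2.imwrite('pics/crop1.png',cv2.resize(im[160:300,315:455],None,fx=4.2,fy=4.2,interpolation=cv2.INTER_CUBIC))
cv2.imwrite('pics/crop2.png',cv2.resize(im[230:380,150:280],None,fx=4,fy=4,interpolation=cv2.INTER_CUBIC))
E
```

```text
(no output)
```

View pics/crop1.png

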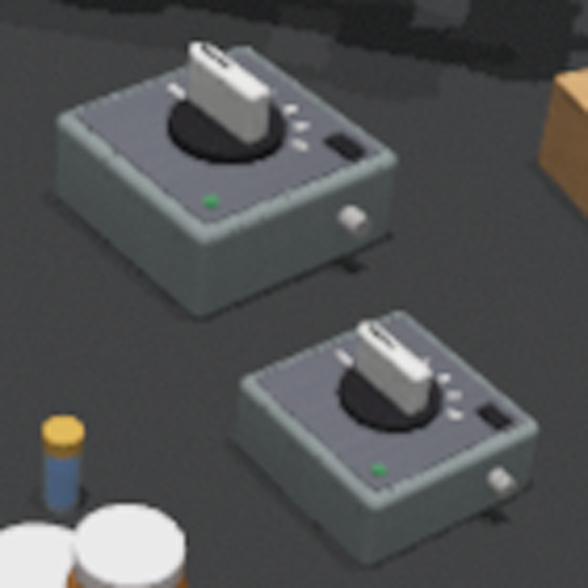

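View pics/crop2.png

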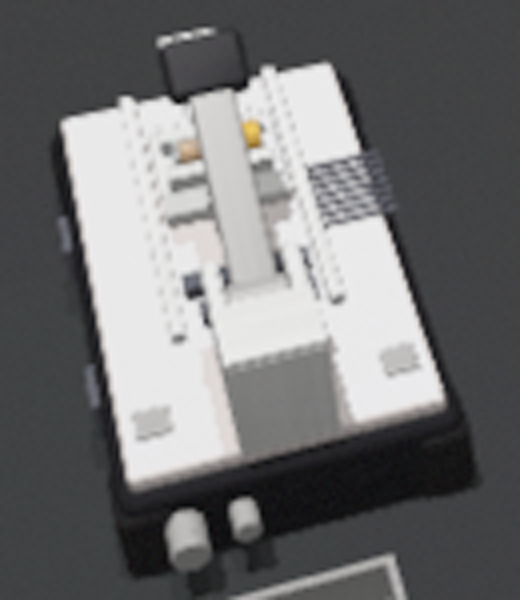

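```bash
python3 - <<'E'
from h import *
c=snap('scene')
A=np.array([(62,118),(205,235),(395,157),(245,48)])/4.2+[315,160]
B=np.array([(243,382),(370,503),(537,427),(400,313)])/4.2+[315,160]
for n,P in(('A',A),('B',B)):
  for z in(.055,.042):
    W=np.array([onz(c,*p,z) for p in P]);
    print(n,z,W.mean(0).round(4),[round(np.linalg.norm(W[i]-W[i-1]),4) for i in range(4)],np.round([np.degrees(np.arctan2(*(W[i]-W[i-1])[1::-1])) for i in range(4)],1))
D=np.array([(62,118),(330,65),(445,405),(130,488)])/4+[150,230]
W=np.array([onz(c,*p,.07) for p in D]);print(W.round(4),W.mean(0),[round(np.linalg.norm(W[i]-W[i-1]),4) for i in range(4)],np.round([np.degrees(np.arctan2(*(W[i]-W[i-1])[1::-1])) for i in range(4)],1))
# dial bar top: tail end edge & pointer in A, B (z=.094)
for n,q in(('A',[(195,45),(207,40),(268,98),(243,112)]),('B',[(362,322),(378,320),(432,372),(410,388)])):
  print(n,[onz(c,q0/4.2+315,q1/4.2+160,.094).round(4) for q0,q1 in q])
# marks at z~.056
for n,q in(('A',[(176,90),(290,108),(301,126),(300,146)]),('B',[(345,355),(445,377),(454,395),(455,414)])):
  print(n,[onz(c,q0/4.2+315,q1/4.2+160,.057).round(4) for q0,q1 in q])
P=[onz(c,150+u/4,230+v/4,.192)for u,v in((160,45),(240,32),(245,62),(163,70))];print('pad',np.round(P,4))
for n,u,v in(('vial',290,243),('v',308,250),('v',330,270),('dish',322,297),('jar',344,318)):print(n,onz(c,u,v,.029).round(3))
E
```

```text
A 0.055 [0.3346 0.2398 0.055 ] [np.float64(0.1641), np.float64(0.1608), np.float64(0.1629), np.float64(0.1636)] [ -75.2   15.1  103.8 -165.4]
A 0.042 [0.3179 0.2482 0.042 ] [np.float64(0.1666), np.float64(0.1633), np.float64(0.1654), np.float64(0.1661)] [ -75.2   15.1  103.8 -165.4]
B 0.055 [0.618 0.219 0.055] [np.float64(0.1228), np.float64(0.12), np.float64(0.1243), np.float64(0.1231)] [ -76.9   12.4  101.7 -166.9]
B 0.042 [0.6056 0.2271 0.042 ] [np.float64(0.1247), np.float64(0.1218), np.float64(0.1261), np.float64(0.125)] [ -76.9   12.4  101.7 -166.9]
[[ 0.4551 -0.3497  0.07  ]
 [ 0.459  -0.1868  0.07  ]
 [ 0.744  -0.1867  0.07  ]
 [ 0.7442 -0.3489  0.07  ]] [ 0.60059379 -0.2680287   0.07      ] [np.float64(0.2891), np.float64(0.1629), np.float64(0.285), np.float64(0.1622)] [-179.8   88.6    0.   -89.9]
A [array([0.2753, 0.2388, 0.094 ]), array([0.272 , 0.2494, 0.094 ]), array([0.352 , 0.2597, 0.094 ]), array([0.3619, 0.2368, 0.094 ])]
B [array([0.5856, 0.2138, 0.094 ]), array([0.5869, 0.2236, 0.094 ]), array([0.6391, 0.2319, 0.094 ]), array([0.6474, 0.2134, 0.094 ])]
A [array([0.2728, 0.2278, 0.057 ]), array([0.3193, 0.2952, 0.057 ]), array([0.3419, 0.293 , 0.057 ]), array([0.3635, 0.282 , 0.057 ])]
B [array([0.572 , 0.2137, 0.057 ]), array([0.6096, 0.2619, 0.057 ]), array([0.6258, 0.2592, 0.057 ]), array([0.6409, 0.2517, 0.057 ])]
pad [[ 0.5553 -0.2878  0.192 ]
 [ 0.5582 -0.2453  0.192 ]
 [ 0.5837 -0.2472  0.192 ]
 [ 0.5763 -0.2894  0.192 ]]
vial [ 0.447 -0.035  0.029]
v [0.489 0.001 0.029]
v [0.578 0.029 0.029]
dish [ 0.657 -0.02   0.029]
jar [0.734 0.005 0.029]
```

Unit B at (407,262) measures about 124 mm between its rounded top edges, so it is the 130 mm one. Unit A at (369,200) is about 164 mm. The crop confirms that B is the smaller, with a 57 mm bar. The deck measures 289 x 163 mm, centred at (0.601,-0.268) with yaw about 0, and the pad is at x≈0.57, as expected. I'll start by moving to the front of the analyser.

Call:
step_arm(plan=[[[-47,-63,0,0.12,85],[-94,-127,0,0.24,85],[-141,-190,0,0.36,85],[-188,-254,0,0.48,60],[-235,-317,0,0.6,60],[-282,-380,0,0.72,40],[-329,-444,0,0.84,40],[-376,-507,0,0.96,40],[-424,-570,0,1.08,40],[-471,-634,0,1.16,40]]])

```text
time: 1.45
position: [0.3609, -0.1065, 0.2505]
tool_rot: [[0.003, 1.0, 0.001], [1.0, -0.003, -0.0], [-0.0, 0.001, -1.0]]
force: [1.5, 0.2, -0.0]
finger_gap: 0.467
finger_force: 0.0
```

Call:
step_arm(plan=[[[-60,0,0,0,40],[-120,0,0,0,40],[-162,0,0,0,40],[-162,0,0,0,40]]])

```text
time: 1.95
position: [0.3608, -0.2685, 0.2498]
tool_rot: [[0.002, 1.0, -0.001], [1.0, -0.002, 0.0], [0.0, -0.001, -1.0]]
force: [0.1, 0.9, 0.3]
finger_gap: 0.468
finger_force: 0.0
```

```bash
python3 - <<'E'
from h import *
c=snap('wrist','w1.png');s=arm.observe();print(s['position'],np.round(c['extrinsics'],3).tolist())
E
```

```text
[ 0.3608418  -0.26680429  0.24988077] [[1.0, 0.003, 0.001, 0.361], [-0.003, 0.966, 0.257, -0.203], [-0.0, -0.257, 0.967, 0.375], [0.0, 0.0, 0.0, 1.0]]
```

View pics/w1.png

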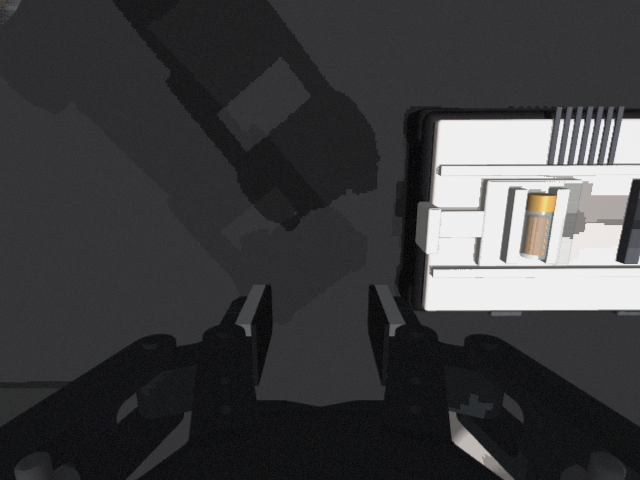

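The wrist view shows the carriage tab at about (430,228), with its top face at columns 428-441 and rows 203-253. The carriage with the vial is at (535,225), the rails are at rows 170 and 271, and the deck's front edge is at column ~436.

```bash
python3 - <<'E'
from h import *
c=snap('wrist')
for n,u,v,z in(('tab',417,203,.105),('tab',429,203,.105),('tab',441,208,.105),('tab',417,253,.105),('tab',429,253,.105),('tab',441,250,.105),('rail1a',440,170,.075),('rail1b',638,170,.075),('rail2a',435,271,.075),('rail2b',638,272,.075),('deck',437,120,.07),('deck',427,309,.07),('deckR',638,119,.07),('deckR',638,310,.07)):
  print(n,onz(c,u,v,z).round(4))
g=cv2.cvtColor(c['image'],cv2.COLOR_RGB2GRAY)
print(g[228,400:450].tolist());print(g[195:262,424].tolist())
E
```

```text
tab [ 0.4324 -0.2435  0.105 ]
tab [ 0.4412 -0.2435  0.105 ]
tab [ 0.4504 -0.2472  0.105 ]
tab [ 0.4349 -0.282   0.105 ]
tab [ 0.4441 -0.282   0.105 ]
tab [ 0.4531 -0.2796  0.105 ]
rail1a [ 0.457  -0.2215  0.075 ]
rail1b [ 0.6158 -0.2218  0.075 ]
rail2a [ 0.4598 -0.3072  0.075 ]
rail2b [ 0.6349 -0.3083  0.075 ]
deck [ 0.4531 -0.1831  0.07  ]
deck [ 0.4571 -0.3451  0.07  ]
deckR [ 0.6114 -0.1826  0.07  ]
deckR [ 0.6475 -0.3463  0.07  ]
[46, 46, 29, 27, 18, 5, 9, 10, 7, 13, 10, 11, 9, 11, 15, 10, 74, 87, 86, 86, 89, 88, 87, 88, 87, 85, 86, 154, 219, 238, 239, 239, 240, 240, 239, 240, 239, 239, 239, 228, 236, 239, 239, 239, 239, 240, 239, 239, 239, 240]
[28, 29, 27, 32, 33, 29, 20, 21, 32, 88, 94, 93, 92, 93, 91, 87, 87, 86, 89, 87, 88, 90, 89, 87, 87, 88, 90, 87, 88, 88, 87, 87, 90, 87, 90, 88, 88, 86, 90, 88, 85, 89, 87, 90, 88, 87, 88, 88, 88, 88, 88, 85, 88, 88, 86, 87, 86, 86, 81, 59, 33, 26, 21, 26, 27, 25, 22]
```

Call:
step_arm(plan=[[[3,0,50,0,0],[3,0,100,0,0],[3,0,151,0,0],[3,15,151,0,0],[3,35,151,0,0],[3,55,151,0,0],[3,65,151,0,0],[3,75,151,0,0],[3,85,151,0,0],[3,90,151,0,0]]])

```text
time: 3.3
position: [0.4515, -0.2631, 0.0995]
tool_rot: [[-0.001, 1.0, -0.0], [1.0, 0.001, 0.0], [0.0, -0.0, -1.0]]
force: [-2.5, 0.2, 1.9]
finger_gap: 0.004
finger_force: 1.2
```

Call:
step_arm(plan=[[[0,3,0,0,0],[0,6,0,0,0],[0,8,0,0,0],[0,10,0,0,0]]])

```text
time: 3.8
position: [0.4611, -0.2631, 0.0993]
tool_rot: [[-0.001, 1.0, -0.0], [1.0, 0.001, 0.0], [0.0, -0.0, -1.0]]
force: [-1.9, 0.1, 0.6]
finger_gap: -0.002
finger_force: 1.1
```

Call:
step_arm(plan=[[[0,3,0,0,0],[0,6,0,0,0],[0,8,0,0,0],[0,9,0,0,0]]])

```text
time: 4.3
position: [0.4702, -0.2631, 0.0993]
tool_rot: [[-0.001, 1.0, -0.0], [1.0, 0.001, 0.0], [0.0, -0.0, -1.0]]
force: [-2.0, 0.3, 1.7]
finger_gap: -0.003
finger_force: 1.0
```

Call:
step_arm(plan=[[[0,2,0,0,0],[0,4,0,0,0],[0,5,0,0,0]]])

```text
time: 4.68
position: [0.4732, -0.263, 0.0993]
tool_rot: [[-0.001, 1.0, -0.005], [1.0, 0.001, 0.001], [0.001, -0.005, -1.0]]
force: [-17.4, -1.3, 8.3]
finger_gap: -0.003
finger_force: 8.7
```

Call:
step_arm(plan=[[[0,2,0,0,0],[0,4,0,0,0]]])

```text
time: 4.92
position: [0.4736, -0.2629, 0.0992]
tool_rot: [[-0.002, 1.0, -0.014], [1.0, 0.002, 0.002], [0.002, -0.014, -1.0]]
force: [-40.9, -3.6, 21.5]
finger_gap: -0.002
finger_force: 21.3
```

The carriage is home: the force rose sharply at x=0.473. Next is the clamp.

Call:
step_arm(plan=[[[0,-15,0,0,0],[0,-25,0,0,0],[0,-25,-50,0,0],[0,-25,-100,0,0],[0,-25,-140,0,0],[0,-25,-140,0,0],[-2,30,-140,0,0],[-2,80,-140,0,0],[-2,95,-140,0,0],[-2,95,-140,0,0]]])

```text
time: 6.18
position: [0.5745, -0.2646, 0.2373]
tool_rot: [[-0.002, 1.0, -0.002], [1.0, 0.002, 0.002], [0.002, -0.002, -1.0]]
force: [-0.0, -0.3, 0.5]
finger_gap: -0.001
finger_force: 0.0
```

```bash
python3 - <<'E'
from h import *
a=snap('scene')['image'][230:380,150:280,::-1];c=snap('side');b=c['image'][140:260,270:430,::-1]
cv2.imwrite('pics/cl1.png',np.hstack([cv2.resize(a,(347,400),interpolation=cv2.INTER_CUBIC),cv2.resize(b,(453,400)[::1],interpolation=cv2.INTER_CUBIC)]))
print(arm.observe()['position'],arm.observe()['force'])
E
```

```text
[ 0.57348452 -0.26493405  0.23846031] [-0.5127512   0.48285685  0.51316688]
```

View pics/cl1.png

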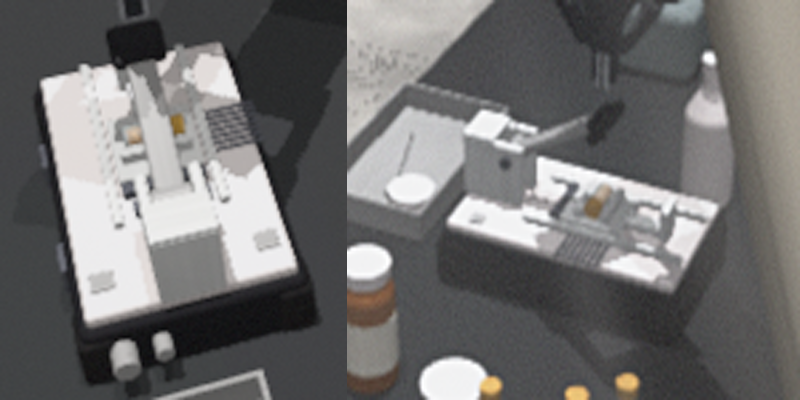

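The fingertips stand right above the raised pad in the side crop, at (600,85) against the pad's (605,120). I'll press slowly, following the arc.

Call:
step_arm(plan=[[[0,0,15,0,0],[0,0,23,0,0],[0,-1,30,0,0],[0,-3,37,0,0],[0,-5,43,0,0],[0,-7,49,0,0],[0,-8,54,0,0]]])

```text
time: 7.15
position: [0.5659, -0.2651, 0.1854]
tool_rot: [[-0.001, 1.0, 0.0], [1.0, 0.001, -0.0], [-0.0, 0.0, -1.0]]
force: [-3.6, 0.2, 8.0]
finger_gap: -0.004
finger_force: 3.3
```

Call:
step_arm(plan=[[[0,-1,5,0,0],[0,-2,10,0,0],[0,-3,15,0,0],[0,-4,20,0,0],[0,-4,25,0,0]]])

```text
time: 7.78
position: [0.5621, -0.265, 0.1598]
tool_rot: [[-0.001, 1.0, -0.0], [1.0, 0.001, 0.0], [0.0, -0.0, -1.0]]
force: [-0.4, -0.5, 0.3]
finger_gap: -0.004
finger_force: 0.0
```

Call:
step_arm(plan=[[[0,0,5,0,0],[0,0,9,0,0],[0,0,11,0,0]]])

```text
time: 8.15
position: [0.562, -0.265, 0.149]
tool_rot: [[-0.001, 1.0, -0.0], [1.0, 0.001, 0.0], [0.0, -0.0, -1.0]]
force: [-0.9, 0.5, 1.9]
finger_gap: 0.001
finger_force: 1.0
```

Call:
step_arm(plan=[[[0,0,-20,0,0],[0,0,-70,0,0],[0,0,-100,0,40],[0,-50,-100,0,40],[0,-110,-100,0,40],[0,-130,-100,0,40],[0,-130,-100,0,40]]])

```text
time: 9.02
position: [0.4314, -0.2653, 0.2499]
tool_rot: [[0.0, 1.0, 0.001], [1.0, -0.0, -0.001], [-0.001, 0.001, -1.0]]
force: [-0.2, -0.1, 0.0]
finger_gap: 0.469
finger_force: 0.0
```

```bash
python3 - <<'E'
from h import *
a=snap('scene')['image'][230:380,150:280,::-1];c=snap('side');b=c['image'][140:260,270:430,::-1]
w=cv2.resize(snap('wrist')['image'][90:330,380:,::-1],(390,360))
cv2.imwrite('pics/cl2.png',np.hstack([cv2.resize(b,(400,360),interpolation=cv2.INTER_CUBIC),w]))
print(arm.observe()['position'],arm.observe()['force'])
E
```

```text
[ 0.43295663 -0.26530999  0.24927322] [ 1.45236467 -0.17313829 -0.46675403]
```

View pics/cl2.png

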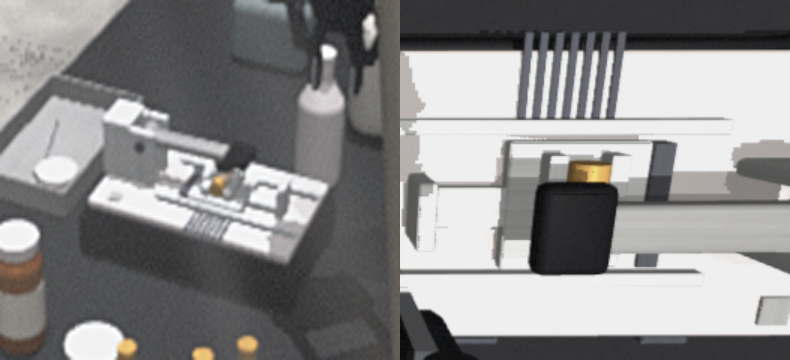

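The clamp is level and stays down by itself (pad at about (575,230) in the right half), and the carriage rests against its stop. Next is the dial.

Call:
step_arm(plan=[[[50,18,0,-0.16,85],[100,37,0,-0.32,85],[150,56,0,-0.48,85],[200,75,0,-0.64,85],[250,94,0,-0.8,85],[300,112,0,-0.96,85],[350,131,0,-1.12,85],[400,150,0,-1.28,85],[450,170,0,-1.44,85],[484,185,0,-1.57,85]]])

```text
time: 10.42
position: [0.6174, 0.2223, 0.2484]
tool_rot: [[-1.0, -0.007, -0.0], [-0.007, 1.0, 0.0], [0.0, 0.0, -1.0]]
force: [0.6, -0.5, 0.1]
finger_gap: 0.993
finger_force: 0.0
```

Call:
step_arm(plan=[[[0,0,0,0,85],[0,0,0,0,85]]])

```text
time: 10.68
position: [0.6167, 0.2192, 0.2487]
tool_rot: [[-1.0, 0.0, -0.001], [0.0, 1.0, -0.0], [0.001, -0.0, -1.0]]
force: [-0.7, -0.1, 0.9]
finger_gap: 0.992
finger_force: 0.0
```

```bash
python3 - <<'E'
from h import *
c=snap('wrist','w2.png');s=arm.observe();print(s['position'],s['joint_positions'].round(2) if hasattr(s['joint_positions'],'round') else s['joint_positions'],proj(c,[.618,.219,.094]))
E
```

```text
[0.61665463 0.21862381 0.24908494] [ 0.16  0.57  0.97 -0.    1.6  -1.41] [318.91187522 231.91392908]
```

View pics/w2.png

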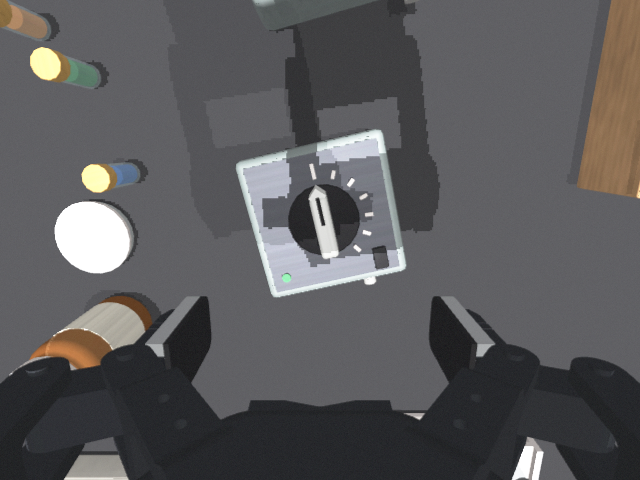

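The wrist view shows unit B at about (320,215), with the dial at (324,222). The pointer at (316,187) aims at the long mark at (312,170), so the dial is at the end stop (value 0). Six short marks follow clockwise.

```bash
python3 - <<'E'
from h import *
c=snap('wrist')
t=onz(c,316,186,.094);e=onz(c,330,257,.094);m=onz(c,312,172,.056)
print(t,e,np.linalg.norm(t-e),t+(e-t)*32/57,np.degrees(np.arctan2(*(e-t)[1::-1])))
s=onz(c,324,220,.064);print('skirt',s,'mark',np.degrees(np.arctan2(*(s-m)[1::-1])))
W=np.array([onz(c,*p,.055)for p in((238,165),(381,131),(405,267),(275,296))]);print(W,W.mean(0),[np.linalg.norm(W[i]-W[i-1]) for i in range(4)],np.degrees([np.arctan2(*(W[i]-W[i-1])[1::-1]) for i in range(4)]))
s=arm.observe();print(s['position'])
E
```

```text
[0.58233982 0.21635975 0.094     ] [0.63864773 0.2272853  0.094     ] 0.057358075044400894 [0.61395128 0.22249339 0.094     ] 10.98077683496544
skirt [0.61473677 0.22282516 0.064     ] mark 14.272813205439954
[[0.56879946 0.14972876 0.055     ]
 [0.54127974 0.27019938 0.055     ]
 [0.66051869 0.29710723 0.055     ]
 [0.68889307 0.17724134 0.055     ]] [0.61487274 0.22356918 0.055     ] [np.float64(0.12320477677467179), np.float64(0.1235738882867261), np.float64(0.12223730566931996), np.float64(0.12317847686715384)] [-167.09660928  102.86758086   12.71655207  -76.6822144 ]
[0.61662891 0.21834663 0.24932482]
```

Call:
step_arm(plan=[[[2,4.5,0,-0.12,60],[2,4.5,40,-0.223,60],[2,4.5,90,-0.223,60],[2,4.5,130,-0.223,60],[2,4.5,150,-0.223,60],[2,4.5,161,-0.223,60],[2,4.5,161,-0.223,60]]])

```text
time: 11.65
position: [0.6147, 0.223, 0.0884]
tool_rot: [[-0.975, -0.22, -0.0], [-0.22, 0.975, -0.0], [0.0, -0.0, -1.0]]
force: [0.3, 0.2, -0.1]
finger_gap: 0.705
finger_force: 0.0
```

Call:
step_arm(plan=[[[0,0,0,0,30],[0,0,0,0,10],[0,0,0,0,0],[0,0,0,0,0],[0,0,0,0,0],[0,0,0,0,0]]])

```text
time: 12.4
position: [0.6151, 0.2226, 0.0894]
tool_rot: [[-0.975, -0.221, 0.002], [-0.221, 0.975, -0.001], [-0.001, -0.002, -1.0]]
force: [-1.1, -5.7, 3.8]
finger_gap: 0.146
finger_force: 60.5
```

Call:
step_arm(plan=[[[0,0,0,0.14,0],[0,0,0,0.28,0],[0,0,0,0.42,0],[0,0,0,0.56,0],[0,0,0,0.7,0],[0,0,0,0.84,0],[0,0,0,0.98,0],[0,0,0,1.12,0],[0,0,0,1.26,0],[0,0,0,1.26,0]]])

```text
time: 13.65
position: [0.6153, 0.2227, 0.0894]
tool_rot: [[-0.51, 0.86, 0.002], [0.86, 0.51, -0.001], [-0.002, 0.001, -1.0]]
force: [1.3, -5.3, 5.2]
finger_gap: 0.152
finger_force: 60.7
```

Call:
step_arm(plan=[[[0,0,0,0,0],[0,0,0,0,20],[0,0,0,0,50],[0,0,0,0,60],[0,0,-20,0,60],[0,0,-60,0,60],[0,0,-110,0,60],[0,0,-161,0,60],[0,0,-161,0,60]]])

```text
time: 14.78
position: [0.6156, 0.2239, 0.2539]
tool_rot: [[-0.51, 0.86, 0.008], [0.86, 0.51, 0.002], [-0.003, 0.008, -1.0]]
force: [0.5, -0.2, -0.3]
finger_gap: 0.704
finger_force: 0.0
```

```bash
python3 - <<'E'
from h import *
c=snap('wrist')
a=snap('scene')['image'][:,:,::-1]
M=np.hstack([cv2.resize(c['image'][100:340,200:440,::-1],(300,300)),cv2.resize(a[130:430,140:540],(400,300))])
cv2.imwrite('pics/end.png',M)
E
```

```text
(no output)
```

View pics/end.png

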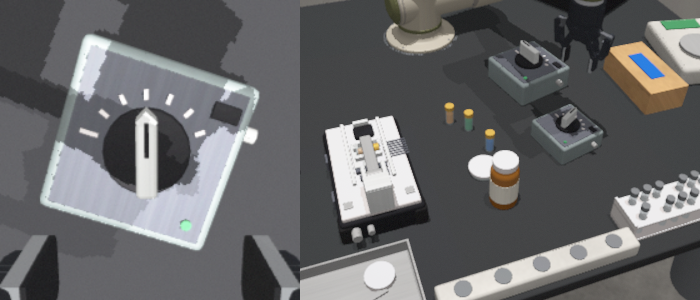

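The pointer at (146,112) aims at the third short mark after the long one at (88,132). The clamp is still down and the loose items have not moved.

```bash
python3 -c "
from bench import arm
print(arm.sign_off())"
```

```text
the job is handed in; nothing more can be done
None
```

The carriage is fully home, the clamp is latched down by itself, and the dial is on the third click from its end stop; the job was handed in at about 15 s of the 58 s allowed, with the other items left where they were.

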